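# Fit a snap ring over an axle stub

### The arm

A 6-joint arm with a two-finger parallel gripper is mounted at the origin on the work surface. World frame = base frame: x ahead of the robot, y to its left, z up, the work surface at z = 0. Lengths are in mm, angles in rad, forces in N, time in s.
With the tool pointing down it reaches from about 275 to 1000 mm from the base axis. Payload 8.4 kg.
Tool frame: the origin (TCP) lies at the very end of the fingers, on their centre line; the grasp point (between the pads) lies 19 mm behind it (r.hold_point_z is the distance from the TCP to the grasp point, in mm); x points along the fingers, y is the direction in which the jaws open and shut, and the axes are right-handed (so a half turn about x gives the same grasp; the last joint's range is limited). The gripper opens to 85 mm and grips with 20 to 120 N. Pads are 22 mm wide; open, the fingers measure 114 mm over their backs; the gripper's body (76 mm by 85 mm) begins 54 mm behind the grasp point. The pads swing forward as they close: fully open they stand 13 mm farther back than shut.
Start: joints at [-1.35, 0.353, 1.633, -0, 1.155, -0.002], TCP at [138.099, -609.554, 231.281] pointing down, gripper open.
Joint ranges: [-2.63, 2.63], [-0.92, 2.1], [0.06, 2.66], [-1.3, 4.44], [0, 2.69], [-3.02, 3.02]. Speed limits (rad/s): [2.22, 2.22, 2.79, 3.14, 3.14, 3.14].

### API

Orientations are given as a rotation vector (axis times angle).
In Python, from bench import r, viewer, order gives the robot as it stands.
- The arm moves only by the shell command python3 -m handwheel 'ROWS'. ROWS is JSON, a list of rows, each a list of 3 entries, a list of its own where there are three numbers: the shift along the tool's x, y, z in cm, then the turn, a rotation vector about the tool's x, y, z in degrees, then the closure, from -1 (fully open) to 1 (shut). A call has 1 to 5 rows; each row shifts and turns the commanded pose from where the row before left it, along the tool's axes as they then stand; what a row does not reach is not made up. A row lasts 1/10 s, in which the tool goes at most 50 mm and 8.59 degrees, less where a joint would pass 70% of its speed; a pose out of reach is approached as far as the arm can. A call with a gripper value outside its range is refused whole. The fingers move at their own pace and stop on an object; the grip force is fixed at half the most. Time passes only in rows, so rows that do not move let the fingers close. It gives the time, the measured TCP pose, the force and the opening at its end, in the units of the state.
- r.read_state(): the state, without advancing time (a new reading comes with each control period).
- viewer.capture(name): name is "scene" or "top" or "wrist"; returns a dict with "img" (480x640x3 uint8, red, green, blue), "vfov" (degrees; the focal length in pixels is half the picture's height over the tangent of half this angle, whatever the lens; pixels are square), "cx", "cy" (the principal point, pixels), "R" (3x3) and "t" (3): a world point X has camera coordinates R X + t; the wrist camera has in their place "T_tool_cam" (4x4, takes a point from camera to tool coordinates, whose origin is the TCP and whose axes are the tool frame's). Camera axes: x right, y down, z forward; pixel columns grow to the right and rows downward; lengths in mm; the calibration is good to about 2 mm. A picture is of the moment at which its call begins: read the wrist's pose just before it. There is no depth.
- order.job_done(): hands the job in, once; it reports no verdict.
The state is a dict: "clock": time; "q": joint angles; "qvel": joint speeds; "effort": joint torques, N m; "position": TCP position; "orientation": TCP orientation; "force": force on the tool from outside, world axes, zero at the start; "ft_torque": the same for the moment, N m; "finger_gap": opening from 0.0 (shut) to 1.0 (fully open).
Only numpy, scipy, OpenCV 4.12 (cv2) and the standard library are available. Lean on these libraries where they do the work, as an engineer would, in place of code of your own. Each camera call takes 0.05 s, during which the arm holds its last target. There are 200 camera calls.

### The job

Swing the door of the small open-topped guard wide open, then pick up the snap-ring pliers by their handles, squeeze them fully so that the ring on their tips is spread, and slide the ring level down over the end of the axle stub to the groove just above the thrust washer, without pressing hard on the washer. Finish there, still gripping the pliers with the ring held spread around the groove: do not let go. Leave the other things on the bench where they are.

Things in the scene. Friction and masses are not known exactly. Their poses are not given: they have to be found in the camera images.
- groove (a point): axis of the upright steel axle stub (40 mm diameter), at half height of its groove (9 mm high, 35 mm diameter), 69.5 mm above the bench. z up along the stub. Right below the groove (4.5 mm under this point) is the top face of a fixed thrust washer, 60 mm in diameter, on a grey hub.
- stub_end (a point): middle of the stub's chamfered upper end, on its axis, 36.5 mm above the groove point
- guard_floor (a point): point on the stub's axis at bench height, in the middle of the fixed guard, which has no roof. x points from the door towards the low rear rail. The shut door lies across, 62 mm before the axis; clear side walls stand 82 mm to either side (y), their tops up to 132 mm above the bench. The guard's floor is 12 mm thick.
- door_handle (a point): grip point on the door's handle: an upright round steel bar, 11 mm diameter, that reaches 43 mm below and 27 mm above this point. It stands 40 mm clear of the door's outer face, 135 mm along the door from the hinge. The door's top edge is 14 mm above this point, 136 mm above the bench. x points through the door to its inside, y along it to the hinge.
- door_hinge (a point): point on the door's upright hinge axis, at the handle's height: the left end of the 166 mm wide door as seen from the robot, 62 mm before and 85 mm to the left of the stub's axis
- door (a joint): opening of the guard's door in rad: 0 shut, grows as it swings out towards the robot and to its left, stops at 2.1. It stays where it is left (light friction, under 1 N at the handle).
- pliers_grip (a point): place to grip the loose snap-ring pliers (about 0.16 kg): on their centre line, between the two black handles, half-way up (10 mm above the bench). x along the pliers to the ring, z up. The handles lie flat side by side, 20 mm high, from 22 mm ahead to 34 mm behind this point. Width here over both: 56 mm relaxed, 30 mm squeezed (then with parallel outer faces); at the rear ends 69 mm relaxed.
- ring_center (a point): centre of the spread snap ring on the pliers' tips, half-way up it: 2 mm above the bench as it lies, 8 mm below pliers_grip. The ring is 4 mm thick, parallel to the pliers, gap and lugs on the pliers' side. Fully spread: 48 mm inside, 58 mm outside, its centre about 137 mm straight ahead of pliers_grip. Relaxed its opening is 36 mm wide and this point is some 6 mm off the centre line.
- plier_lever (a joint): angle in rad by which the pliers' handles are squeezed together, which spreads the tips and the ring: 0 relaxed (ring closed), 0.46 squeezed fully to the stop. A spring opens them again; squeezing takes under 10 N on each. The ring passes the stub above about 0.3. While being squeezed the pliers may shift in the grip by a few mm and come to hang some 5 mm lower: lowered to the nominal height the ring then rests lightly on the washer, which is right.
- bracket1_mid (a point): bystander: bent sheet bracket, 90 x 50 x 36 mm; a point at its middle. To be left alone.
- bracket2_mid (a point): bystander: bent sheet bracket, 90 x 50 x 36 mm; a point at its middle. To be left alone.
- bearing_mid (a point): bystander: ball-bearing ring, 52 mm across, 15 mm high; a point at its middle. To be left alone.
- disc_mid (a point): bystander: round steel disc, 32 mm across, 6 mm thick; a point at its middle. To be left alone.
- oilcan_mid (a point): bystander: small white bottle, 48 mm across, 120 mm high; a point at its middle. To be left alone.
- driver_mid (a point): bystander: screwdriver, about 200 mm long; a point at its middle. To be left alone.
- tape_mid (a point): bystander: roll of tape, 90 mm across, 24 mm high; a point at its middle. To be left alone.

How it is judged (in metres and radians):
On the way, in this order (a step that is already met when the one before it is completed fails the run):
1. the guard's door is swung wide open (beyond 1.3 rad) (value of joint door above 1.3 rad), for 0.2 s.
2. the ring, spread by the squeezed pliers, is held over the end of the stub (value of joint plier_lever above 0.34 rad and horizontal distance between ring_center and groove below 0.02 m and z of ring_center in the frame of groove above 0.036 m), for 0.1 s.
At the end, for the whole second after the job is handed in: Door open beyond 1.2 rad; ring held spread (pliers joint above 0.34 rad) around the groove: centre within 7 mm of the axis, mid-plane within 4.5 mm of the groove's, level within 0.15 rad, at rest; gripper force on the pliers over 3 N; pliers and ring press on the hub and stub with under 15 N (value of joint door above 1.2 rad and value of joint plier_lever above 0.34 rad and horizontal distance between ring_center and groove below 0.007 m and z of ring_center in the frame of groove between -0.0045 and 0.0045 m and angle between ring_center's own z axis and vertical below 0.15 rad and contact force between the fingers and pliers above 3 N and contact force between pliers and guard below 15 N and linear speed of pliers below 0.02 m/s); the arm keeps its last pose, push and grip.
It fails at once if another thing on the bench is shifted by more than 40 mm (distance of any of bracket1_mid, bracket2_mid, bearing_mid, disc_mid, oilcan_mid, driver_mid, tape_mid from where it was at the start of the episode above 0.04 m).
It also fails if it takes over 54 s, if anything falls off the work surface, if the arm or the gripper's body presses on something with over 40 N, if the wrist force passes 120 N, or if a joint passes its speed limit or range.

## Working session

There is one attempt and no reset: what is moved stays moved. The work goes in short steps, Python scripts to look and compute and a shell command to move; the robot and the scene stay as the last step left them, time stands still between calls to the robot, and variables do not carry over. Pictures are saved under pics/ and viewed, about 8 in all and at most 12, crops included, and the job is handed in when it is done.

```bash
mkdir -p pics; ls; cat > h.py <<'E'
import numpy as np,cv2
from scipy.spatial.transform import Rotation as Ro
from bench import r,viewer,order
def cap(n,f):
    s=r.read_state(); c=viewer.capture(n); cv2.imwrite('pics/'+f,cv2.cvtColor(c['img'],cv2.COLOR_RGB2BGR))
    if 'R' not in c:
        T=np.eye(4);T[:3,:3]=Ro.from_rotvec(s['orientation']).as_matrix();T[:3,3]=s['position']
        W=np.linalg.inv(T@np.array(c['T_tool_cam'])); c['R']=W[:3,:3];c['t']=W[:3,3]
    np.savez('pics/'+f+'.npz',**{k:np.array(c[k]) for k in('img','vfov','cx','cy','R','t')}); return c
def load(f): return np.load('pics/'+f+'.npz')
def ray(c,u,v):
    F=240/np.tan(np.radians(c['vfov'])/2); d=c['R'].T@np.array([(u-c['cx'])/F,(v-c['cy'])/F,1]); return -c['R'].T@c['t'],d
def onz(c,u,v,z):
    o,d=ray(c,u,v); return o+d*(z-o[2])/d[2]
def proj(c,X):
    F=240/np.tan(np.radians(c['vfov'])/2); p=c['R']@np.array(X)+c['t']; return p[:2]/p[2]*F+[c['cx'],c['cy']]
def tri(c1,p1,c2,p2):
    o1,d1=ray(c1,*p1);o2,d2=ray(c2,*p2); a=np.linalg.lstsq(np.c_[d1,-d2],o2-o1,rcond=None)[0]
    A=o1+a[0]*d1;B=o2+a[1]*d2; return (A+B)/2,np.linalg.norm(A-B)
def rel(pos,R):  # shift (cm, tool axes) and rotvec deg from current pose
    s=r.read_state();R0=Ro.from_rotvec(s['orientation']).as_matrix()
    return R0.T@(np.array(pos)-s['position'])/10,Ro.from_matrix(R0.T@R).as_rotvec(degrees=True)
E
python3 - <<'E'
from h import *
s=r.read_state();print(s, r.hold_point_z);print(Ro.from_rotvec(s['orientation']).as_matrix().round(3))
for n in('scene','top'):
    c=cap(n,n+'0.png');print(n,c['vfov'],c['cx'],c['cy'],-c['R'].T@c['t'],c['R'])
E
```

```text
pics
{'clock': 0.0, 'q': array([-1.35040034e+00,  3.53679926e-01,  1.63414600e+00, -4.08507458e-05,
        1.15519918e+00, -2.39234735e-03]), 'qvel': array([ 0.00197077,  0.00041024, -0.00074228,  0.00042074,  0.00062499,
       -0.00083309]), 'effort': array([ 2.60324166e-03, -6.05242109e+01, -3.42068267e+01,  2.92411969e-04,
        9.26928129e-03, -5.13749546e-05]), 'position': array([ 137.97982364, -609.08169968,  230.53676145]), 'orientation': array([ 2.10400558,  0.23689184, -2.10441416]), 'force': array([ 0.082196  ,  0.21917378, -0.39826958]), 'ft_torque': array([ 0.01689629,  0.02692439, -0.0177975 ]), 'finger_gap': 1.000291128290166} 18.700000000000003
[[-0.     0.221 -0.975]
 [ 0.001 -0.975 -0.221]
 [-1.    -0.001  0.   ]]
scene 49.130318289485615 317.2926637006866 242.4875136863736 [ 878.29204988 -713.88740254  991.40661568] [[ 0.86869305  0.49527661  0.00857069]
 [ 0.37148227 -0.63992265 -0.67268115]
 [-0.32767866  0.5875373  -0.73988284]]
top 53.61396895138595 314.6486365789436 238.07002347009734 [ 348.89675365   32.71521705 1284.96407662] [[ 0.0190086  -0.99951107  0.02482547]
 [-0.99310862 -0.02174719 -0.11516219]
 [ 0.11564577 -0.02246532 -0.99303644]]
```

View pics/scene0.png

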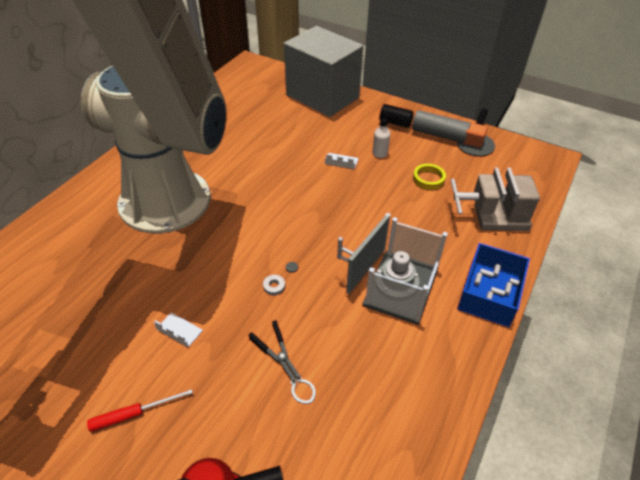

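View pics/top0.png

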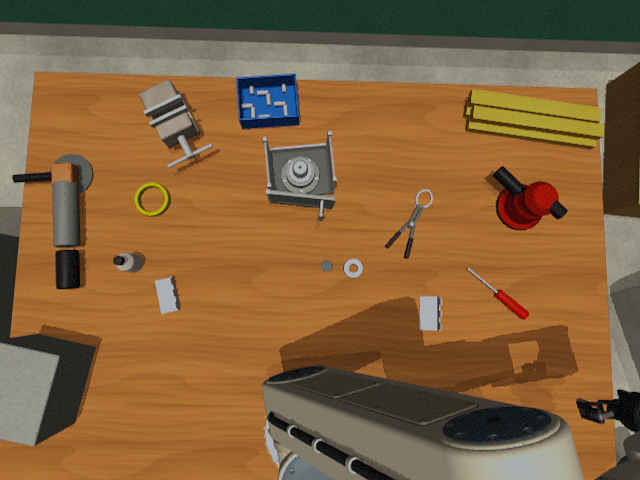

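Top view: guard stub near (300,170), door handle near (321,211), pliers ring near (424,198), handle ends near (388,245)/(408,256). Scene view: stub top near (400,257), handle near (341,245). I'll zoom in next.

```bash
python3 - <<'E'
from h import *
a=cv2.imread('pics/top0.png')[120:270,255:455]; b=cv2.imread('pics/scene0.png')[205:325,320:460]
cv2.imwrite('pics/z1.png',cv2.resize(a,None,fx=4,fy=4,interpolation=cv2.INTER_CUBIC))
cv2.imwrite('pics/z2.png',cv2.resize(b,None,fx=5,fy=5,interpolation=cv2.INTER_CUBIC))
E
```

```text
(no output)
```

View pics/z1.png

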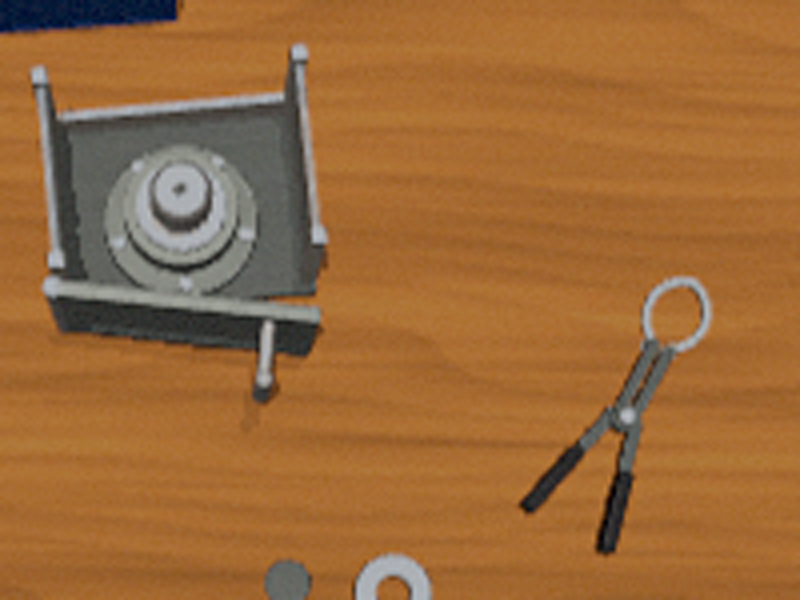

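View pics/z2.png

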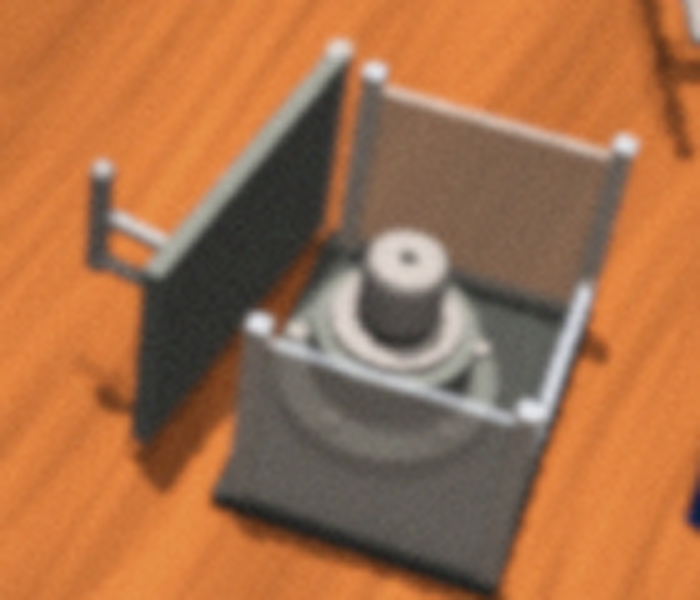

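Crop readings, top (crop/4+(255,120)): stub end (180,188), handle top (265,379), hinge post top (52,287), ring centre (677,314), handle ends (530,506)/(606,548). Scene crop (/5+(320,205)): stub end (407,258), handle top (102,168), hinge (340,48).

```bash
python3 - <<'E'
from h import *
t=load('top0.png');s=load('scene0.png')
T=lambda x,y:(255+x/4-.4,120+y/4-.4); S=lambda x,y:(320+x/5-.4,205+y/5-.4)
for n,a,b,z in(('stub',(180,188),(407,258),106),('hand',(265,379),(102,168),149),('hinge',(52,287),(340,48),136)):
    print(n,tri(t,T(*a),s,S(*b)),onz(t,*T(*a),z),onz(s,*S(*b),z))
g=t['img'].astype(int)
h=[onz(t,*T(*p),20) for p in((530,506),(606,548),(570,450),(622,475))]
print(h,'ring',onz(t,*T(677,314),2),'pivot',onz(t,*T(627,415),20))
E
```

```text
stub (array([668.1567231 ,  47.66880723, 105.45179335]), np.float64(0.45440860464385385)) [668.21201102  47.776218   106.        ] [668.10991235  47.03858225 106.        ]
hand (array([540.2798428 ,  -6.76627618, 145.9557325 ]), np.float64(0.9367530251498469)) [539.37017952  -6.91165766 149.        ] [541.86279549  -9.0127058  149.        ]
hinge (array([596.1321385 , 124.76327672, 135.31048271]), np.float64(0.5278242698133256)) [595.75122692 124.57028622 136.        ] [596.5604472  124.27770423 136.        ]
[array([ 478.75727818, -190.99671797,   20.        ]), array([ 451.5491123 , -242.20522617,   20.        ]), array([ 517.29049811, -218.02517241,   20.        ]), array([ 501.08483294, -253.2005463 ,   20.        ])] ring [ 616.06724104 -295.92977282    2.        ] pivot [ 542.02264555 -256.77339396   20.        ]
```

Measured: stub axis (668,47.5). Hinge–axis distance is 105 mm, which matches. Guard yaw is about +7°, and the door is already ajar by about 0.23 rad. The handle bar is at (540,-8). I'll turn the tool so the jaws lie along the door, then travel.

```bash

python3 -m handwheel '[[[0,0,0],[-8.45,0,0],-1],[[0,0,0],[-8.45,0,0],-1],[[0,0,0],[-8.45,0,0],-1],[[0,0,0],[-8.45,0,0],-1],[[0,0,0],[-8.45,0,0],-1]]' >/dev/null
python3 -m handwheel '[[[0,0,0],[-8.45,0,0],-1],[[0,0,0],[-8.45,0,0],-1],[[0,0,0],[-8.45,0,0],-1],[[0,0,0],[-8.45,0,0],-1],[[0,0,0],[-8.45,0,0],-1]]' >/dev/null
python3 -m handwheel '[[[0,0,0],[-8.45,0,0],-1],[[0,0,0],[-8.45,0,0],-1],[[0,0,0],[-8.45,0,0],-1],[[0,0,0],[-8.45,0,0],-1],[[0,0,0],[-8.45,0,0],-1]]' >/dev/null
python3 -m handwheel '[[[0,0,0],[-8.45,0,0],-1],[[0,0,0],[-8.45,0,0],-1],[[0,0,0],[-8.45,0,0],-1],[[0,0,0],[-8.45,0,0],-1],[[0,0,0],[0,0,0],-1]]'
python3 - <<'E'
from h import *
s=r.read_state();R=Ro.from_rotvec(s['orientation']).as_matrix();print(s['q'],s['position'],R.round(3))
print(rel([540.5,-8,230],R))
E
```

```text
clock: 2.1
position: [138.1, -609.3, 230.9]
orientation: [0.09, 1.569, -0.089]
force: [0.8, -0.0, -0.1]
finger_gap: 0.999
[-1.35036365e+00  3.53375764e-01  1.63379934e+00  9.41564235e-06
  1.15517816e+00 -2.80672003e+00] [ 138.06853315 -609.30070087  230.87509406] [[-0.     0.114  0.993]
 [ 0.001  0.993 -0.114]
 [-1.     0.001 -0.   ]]
(array([ 0.12589713, 64.33217961, 33.11342112]), array([0., 0., 0.]))
```

```bash

python3 -m handwheel '[[[0,4.02,2.07],[0,0,0],-1],[[0,4.02,2.07],[0,0,0],-1],[[0,4.02,2.07],[0,0,0],-1],[[0,4.02,2.07],[0,0,0],-1],[[0,4.02,2.07],[0,0,0],-1]]' >/dev/null
python3 -m handwheel '[[[0,4.02,2.07],[0,0,0],-1],[[0,4.02,2.07],[0,0,0],-1],[[0,4.02,2.07],[0,0,0],-1],[[0,4.02,2.07],[0,0,0],-1],[[0,4.02,2.07],[0,0,0],-1]]' >/dev/null
python3 -m handwheel '[[[0,4.02,2.07],[0,0,0],-1],[[0,4.02,2.07],[0,0,0],-1],[[0,4.02,2.07],[0,0,0],-1],[[0,4.02,2.07],[0,0,0],-1],[[0,4.02,2.07],[0,0,0],-1]]'
python3 -m handwheel '[[[0,4.02,2.07],[0,0,0],-1],[[0,0,0],[0,0,0],-1],[[0,0,0],[0,0,0],-1]]'
python3 - <<'E'
from h import *
s=r.read_state();R=Ro.from_rotvec(s['orientation']).as_matrix();print(s['q'])
print(rel([540.5,-8,103],R))
c=cap('wrist','w1.png'); print(-c['R'].T@c['t'],proj(c,[540.5,-8,149]))
E
```

```text
clock: 3.6
position: [517.4, -45.0, 231.3]
orientation: [0.095, 1.569, -0.096]
force: [1.7, -0.5, -0.8]
finger_gap: 0.996
clock: 3.9
position: [541.8, -8.5, 230.8]
orientation: [0.092, 1.57, -0.093]
force: [-1.1, -0.2, -0.6]
finger_gap: 1.001
[-1.82530485e-02  2.25215803e-01  1.81128389e+00 -2.74786592e-04
  1.10614228e+00 -1.47095608e+00]
(array([12.78183947,  0.03595864, -0.12490128]), array([0., 0., 0.]))
[465.55620565   1.00180908 373.28660086] [318.95084445 245.00128066]
```

View pics/w1.png

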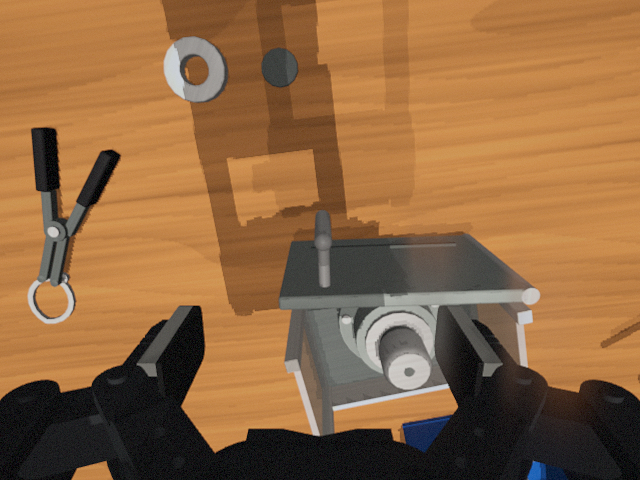

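Wrist view: handle top at (323,241), predicted (319,245), so it agrees. Stub end at (408,372), pliers handles at (44,130)–(47,190) and (113,153)–(84,204), ring at (51,300). I'll descend, grip, and record the measurements.

```bash

python3 -m handwheel '[[[4.2,0,0],[0,0,0],-1],[[4.2,0,0],[0,0,0],-1],[[4.4,0,0],[0,0,0],-1],[[0,0,0],[0,0,0],-1],[[0,0,0],[0,0,0],0]]' 
python3 -m handwheel '[[[0,0,0],[0,0,0],0.5],[[0,0,0],[0,0,0],1],[[0,0,0],[0,0,0],1],[[0,0,0],[0,0,0],1],[[0,0,0],[0,0,0],1]]' 
python3 -m handwheel '[[[0,0,0],[0,0,0],1],[[0,0,0],[0,0,0],1],[[0,0,0],[0,0,0],1]]' 
python3 - <<'E'
from h import *
w=load('w1.png')
print('stub',onz(w,408,372,106),'hinge',onz(w,531,296,136))
for p in((44,130),(113,153),(47,190),(84,204),(56,231)): print(p,onz(w,*p,20))
print('ring',onz(w,51,300,2))
E
```

```text
clock: 4.45
position: [541.3, -10.2, 103.7]
orientation: [0.093, 1.57, -0.094]
force: [0.2, -1.0, 0.2]
finger_gap: 0.859
clock: 4.95
position: [544.7, -7.1, 104.8]
orientation: [0.096, 1.563, -0.09]
force: [5.8, 13.5, 1.5]
finger_gap: 0.114
clock: 5.25
position: [544.7, -7.2, 104.8]
orientation: [0.095, 1.563, -0.09]
force: [6.2, 13.2, 2.1]
finger_gap: 0.113
stub [667.82557061  47.63470349 106.        ] hinge [596.0732873  125.51313838 136.        ]
(44, 130) [ 452.41014306 -235.9880922    20.        ]
(113, 153) [ 478.31677623 -182.23802177   20.        ]
(47, 190) [ 503.33965171 -249.97187244   20.        ]
(84, 204) [ 519.7291721  -220.65082586   20.        ]
(56, 231) [ 541.61150505 -253.86946391   20.        ]
ring [ 616.84799765 -294.98062874    2.        ]
```

Bar gripped, with an opening of about 10 mm. Now I'll follow the arc about the hinge, starting with 3 rows.

```bash

python3 -m handwheel '[[[0,0.64,-1.89],[8.1,0,0],1],[[0,0.64,-1.89],[8.1,0,0],1],[[0,0.64,-1.89],[8.1,0,0],1]]' 
python3 -m handwheel '[[[0,0.64,-1.89],[8.1,0,0],1],[[0,0.64,-1.89],[8.1,0,0],1]]' 
```

```text
clock: 5.55
position: [496.0, 25.5, 104.9]
orientation: [0.433, 1.52, -0.425]
force: [16.1, 15.5, -9.0]
finger_gap: 0.112
clock: 5.75
position: [472.7, 57.5, 104.9]
orientation: [0.652, 1.464, -0.643]
force: [17.2, 9.6, -10.6]
finger_gap: 0.108
```

```bash

python3 -m handwheel '[[[0,0.64,-1.89],[8.1,0,0],1],[[0,0.64,-1.89],[8.1,0,0],1],[[0,0.64,-1.89],[8.1,0,0],1]]' 
python3 -m handwheel '[[[0,0.64,-1.89],[8.1,0,0],1],[[0,0.64,-1.89],[8.1,0,0],1],[[0,0.64,-1.89],[8.1,0,0],1],[[0,0,0],[0,0,0],1]]' 
python3 -m handwheel '[[[0,0,0],[0,0,0],1],[[0,0,0],[0,0,0],1],[[0,0,0],[0,0,0],0],[[0,0,0],[0,0,0],-1],[[0,0,0],[0,0,0],-1]]' 
```

```text
clock: 6.05
position: [456.2, 114.5, 104.9]
orientation: [0.976, 1.337, -0.966]
force: [16.0, 0.9, -8.8]
finger_gap: 0.107
clock: 6.45
position: [464.6, 174.1, 104.8]
orientation: [1.29, 1.155, -1.28]
force: [7.7, -2.0, 4.4]
finger_gap: 0.106
clock: 6.95
position: [460.6, 171.6, 103.3]
orientation: [1.283, 1.16, -1.284]
force: [0.1, 0.2, 0.1]
finger_gap: 0.61
```

Door swung to about 1.75 rad and released. Now I'll rise and turn towards the pliers.

```bash

python3 -m handwheel '[[[-4,0,0],[0,0,0],-1],[[-4,0,0],[0,0,0],-1],[[-4,0,0],[0,0,0],-1],[[-2,0,0],[0,0,0],-1],[[0,0,0],[-8,0,0],-1]]' 
python3 -m handwheel '[[[0,0,0],[-8,0,0],-1],[[0,0,0],[-8,0,0],-1],[[0,0,0],[-8,0,0],-1],[[0,0,0],[-8,0,0],-1],[[0,0,0],[-8,0,0],-1]]' 
python3 -m handwheel '[[[0,0,0],[-8,0,0],-1],[[0,0,0],[-8,0,0],-1],[[0,0,0],[0,0,0],-1]]' 
python3 - <<'E'
from h import *
a=np.radians(-29.8);R=np.array([[0,-np.sin(a),np.cos(a)],[0,np.cos(a),np.sin(a)],[-1,0,0]])
print(R,rel([495,-227,220],R),r.read_state()['q'])
E
```

```text
clock: 7.45
position: [462.4, 172.3, 246.7]
orientation: [1.184, 1.225, -1.175]
force: [-0.2, -0.2, -0.2]
finger_gap: 1.001
clock: 7.95
position: [460.5, 171.6, 243.1]
orientation: [0.647, 1.473, -0.647]
force: [-0.3, -0.1, 0.6]
finger_gap: 0.996
clock: 8.25
position: [460.6, 171.6, 243.1]
orientation: [0.433, 1.528, -0.433]
force: [-0.4, 0.3, 0.8]
finger_gap: 0.999
[[ 0.          0.49697396  0.86776545]
 [ 0.          0.86776545 -0.49697396]
 [-1.          0.          0.        ]] (array([  2.31568125, -32.1150295 ,  23.85418471]), array([-1.86712094, -0.02641884,  0.02354256])) [ 3.53455263e-01  1.31414621e-01  1.89820259e+00  1.11045467e-04
  1.11258495e+00 -6.64694688e-01]
```

```bash

python3 -m handwheel '[[[0,-3.57,2.65],[0,0,0],-1],[[0,-3.57,2.65],[0,0,0],-1],[[0,-3.57,2.65],[0,0,0],-1],[[0,-3.57,2.65],[0,0,0],-1],[[0,-3.57,2.65],[0,0,0],-1]]' >/dev/null
python3 -m handwheel '[[[0,-3.57,2.65],[0,0,0],-1],[[0,-3.57,2.65],[0,0,0],-1],[[0,-3.57,2.65],[0,0,0],-1],[[2.3,-3.57,2.65],[-1.9,0,0],-1],[[0,0,0],[0,0,0],-1]]' >/dev/null
python3 -m handwheel '[[[0,0,0],[0,0,0],-1],[[0,0,0],[0,0,0],-1]]' 
python3 - <<'E'
from h import *
c=cap('wrist','w2.png'); cap('top','top1.png')
E
```

```text
clock: 9.45
position: [494.4, -226.3, 220.5]
orientation: [0.411, 1.532, -0.41]
force: [-0.0, -0.2, 0.4]
finger_gap: 1.001
```

View pics/w2.png

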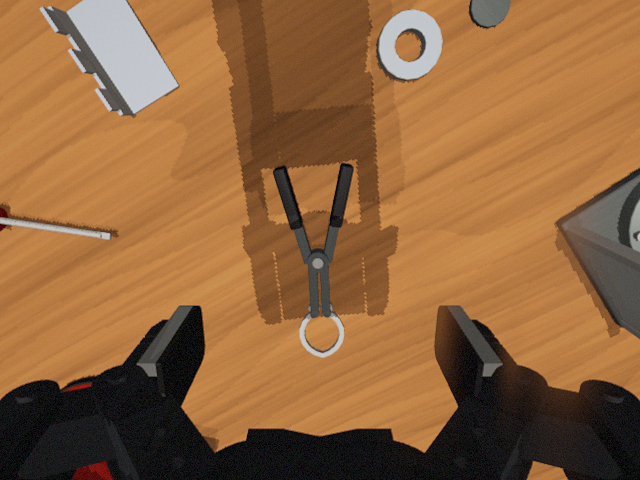

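Pliers are straight ahead: handle rear ends (280,168)/(347,166), front ends (297,226)/(336,225), pivot (318,263), ring (322,334). Now a segmentation of the dark handles to refine this.

```bash
python3 - <<'E'
from h import *
c=load('w2.png');im=c['img'][150:240,255:370]
m=(im.max(2)<48).astype(np.uint8); n,l,st,ce=cv2.connectedComponentsWithStats(m)
ends=[]
for i in range(1,n):
    if st[i,4]>150:
        ys,xs=np.where(l==i); P=np.array([onz(c,255+x,150+y,16)[:2] for x,y in zip(xs,ys)]); mu=P.mean(0)
        d=np.linalg.svd(P-mu,full_matrices=False)[2][0]; t=(P-mu)@d; print(st[i],mu,d,np.ptp(t)); ends.append(mu)
piv=onz(c,318,263,20)[:2]; mid=np.mean(ends,0); ring=onz(c,322,334,2)[:2]
print(mid,piv,ring); v=piv-mid; print('ang',np.degrees(np.arctan2(v[1],v[0])),np.linalg.norm(v))
v/=np.linalg.norm(v); g=mid-v*6; print('grip',g,'ring along/off',(ring-g)@v,np.cross(v,ring-g))
a=np.arctan2(v[1],v[0]);R=np.array([[0,-np.sin(a),np.cos(a)],[0,np.cos(a),np.sin(a)],[-1,0,0]])
print(rel([*g,3],R),r.read_state()['q'])
E
```

```text
[ 74  14  24  63 511] [ 501.66203886 -210.14770341] [ 0.77305177 -0.63434294] 57.103167398662904
[ 18  16  30  63 587] [ 478.24477031 -248.81168054] [ 0.96881337 -0.24779155] 57.280579784773096
[ 489.95340459 -229.47969197] [ 542.44345645 -255.40274736] [ 618.31725946 -294.4836957 ]
ang -26.283203063008177 58.5423807621458
grip [ 484.57370688 -226.82284183] ring along/off 149.87743851952965 -1.4430606673009265
(array([21.78520501, -0.58103128, -0.84902885]), array([-3.59987673,  0.0334485 , -0.01457752])) [-4.31439355e-01  2.37898901e-01  1.81872916e+00  2.48527786e-04
  1.08436699e+00 -1.48079366e+00]<stdin>:11: DeprecationWarning: Arrays of 2-dimensional vectors are deprecated. Use arrays of 3-dimensional vectors instead. (deprecated in NumPy 2.0)
```

Correction: the handle centroid lies 6 mm behind the grip point, so the grip is at (495.3,-232.0). The ring is then 138 mm ahead of it, which fits. I'll align, descend and squeeze gradually.

```bash

python3 -m handwheel '[[[4,-0.45,0.36],[0,0,0],-1],[[4.5,0,0],[-3.5,0,0],-1],[[4.5,0,0],[0,0,0],-1],[[4,0,0],[0,0,0],-1],[[0,0,0],[0,0,0],-1]]' 
python3 -m handwheel '[[[3,0,0],[0,0,0],-1],[[1.85,0,0],[0,0,0],-1],[[0,0,0],[0,0,0],-1],[[0,0,0],[0,0,0],-0.6]]' 
python3 - <<'E'
from h import *
R=Ro.from_rotvec(r.read_state()['orientation']).as_matrix();print(R.round(3),rel([495.3,-232,2],R)[0])
c=cap('wrist','w3.png')
E
```

```text
clock: 10.05
position: [492.3, -230.2, 46.4]
orientation: [0.362, 1.548, -0.359]
force: [0.1, 0.4, 0.4]
finger_gap: 0.997
clock: 10.45
position: [496.5, -232.8, 3.7]
orientation: [0.36, 1.539, -0.361]
force: [0.2, 0.1, 1.3]
finger_gap: 0.857
[[ 0.002  0.444  0.896]
 [-0.001  0.896 -0.444]
 [-1.     0.     0.002]] [ 0.17264102  0.0190892  -0.14769987]
```

View pics/w3.png

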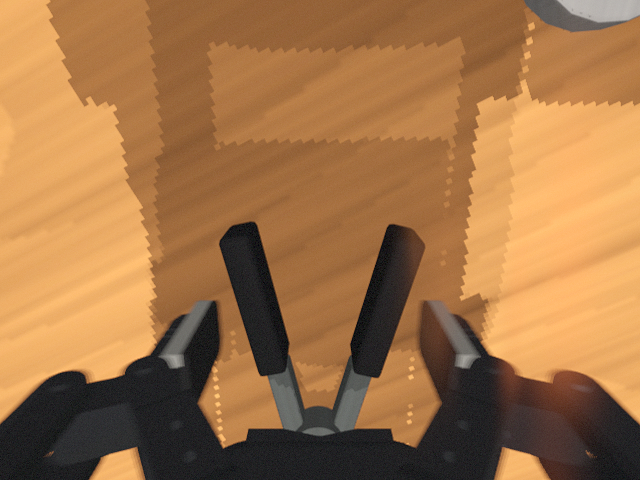

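Handles (rear ends at 240/405,225, fronts near 270/360,375) are centred between the pads (x 218/422). Squeeze.

```bash

python3 -m handwheel '[[[0,0,0],[0,0,0],-0.4],[[0,0,0],[0,0,0],-0.2],[[0,0,0],[0,0,0],-0.1],[[0,0,0],[0,0,0],0],[[0,0,0],[0,0,0],0.1]]' 
python3 -m handwheel '[[[0,0,0],[0,0,0],0.2],[[0,0,0],[0,0,0],0.3],[[0,0,0],[0,0,0],0.5],[[0,0,0],[0,0,0],1],[[0,0,0],[0,0,0],1]]' 
python3 -m handwheel '[[[0,0,0],[0,0,0],1],[[0,0,0],[0,0,0],1],[[0,0,0],[0,0,0],1]]' 
python3 - <<'E'
from h import *
cap('top','top2.png')
E
```

```text
clock: 11.0
position: [496.9, -233.6, 4.0]
orientation: [0.36, 1.537, -0.362]
force: [-0.5, 0.2, 12.0]
finger_gap: 0.455
clock: 11.5
position: [497.0, -233.9, 4.5]
orientation: [0.36, 1.537, -0.362]
force: [-3.1, -0.8, 16.6]
finger_gap: 0.324
clock: 11.8
position: [496.9, -234.0, 4.4]
orientation: [0.36, 1.537, -0.362]
force: [-3.3, -1.6, 17.3]
finger_gap: 0.325
```

Squeezed: gap is 27.6 mm, as expected. Lift 17 cm.

```bash

python3 -m handwheel '[[[-1,0,0],[0,0,0],1],[[-2,0,0],[0,0,0],1],[[-3,0,0],[0,0,0],1],[[-4,0,0],[0,0,0],1],[[-4,0,0],[0,0,0],1]]' 
python3 -m handwheel '[[[-3,0,0],[0,0,0],1],[[0,0,0],[0,0,0],1],[[0,0,0],[0,0,0],1],[[0,0,0],[0,0,0],1]]' 
python3 - <<'E'
from h import *
t=cap('top','top3.png'); s=cap('scene','scene3.png'); w=cap('wrist','w4.png')
a=t['img'][150:270,380:480]; b=s['img'][280:420,220:360]; e=lambda x,h:cv2.resize(x,(h,300),interpolation=cv2.INTER_CUBIC)
o=np.hstack([cv2.resize(a,(400,480),interpolation=cv2.INTER_CUBIC),cv2.resize(w['img'],(400,300)) [0:0].reshape(0,400,3) if 0 else cv2.resize(b,(400,480),interpolation=cv2.INTER_CUBIC)])
cv2.imwrite('pics/z4.png',o[:,:,::-1])
s=r.read_state();R=Ro.from_rotvec(s['orientation']).as_matrix();T=np.array(s['position'])
for d in(-12,-5,0): 
  X=T+R@[0-d-9-1,0,137]; print(X,proj(t,X),proj(load('scene3.png'),X))
E
```

```text
clock: 12.35
position: [494.7, -232.4, 143.7]
orientation: [0.361, 1.541, -0.361]
force: [1.3, -0.3, -1.3]
finger_gap: 0.317
clock: 12.75
position: [494.4, -232.3, 170.9]
orientation: [0.362, 1.542, -0.361]
force: [-0.1, -0.0, -2.1]
finger_gap: 0.319
[ 617.24272506 -293.23266344  168.14148604] [440.14555983 183.92747647] [303.08381834 347.09094731]
[ 617.25878465 -293.24040406  175.14146334] [440.98598398 183.2552552 ] [303.044403   345.03696134]
[ 617.27025578 -293.24593308  180.14144712] [441.592585  182.7700596] [303.01598075 343.55583934]
```

View pics/z4.png

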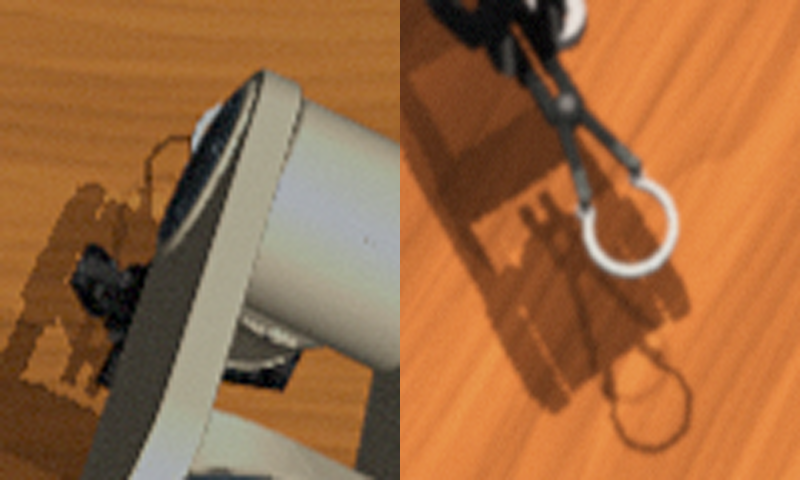

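The ring is spread and clear. In the scene view its centre is at about (300.5,345.6), predicted (303,346). The top view is occluded by the arm. I'll turn to the guard's axis and travel over it.

```bash

python3 -m handwheel '[[[0,0,0],[-5,0,0],1],[[0,0,0],[-7,0,0],1],[[0,0,0],[-8,0,0],1],[[0,0,0],[-8,0,0],1],[[0,0,0],[-5.4,0,0],1]]' >/dev/null
python3 -m handwheel '[[[0,1.5,0.4],[0,0,0],1],[[0,3,0.8],[0,0,0],1],[[0,3.5,1],[0,0,0],1],[[0,3.5,1],[0,0,0],1],[[0,3.5,1],[0,0,0],1]]' >/dev/null
python3 -m handwheel '[[[0,3.5,1],[0,0,0],1],[[0,3.5,1],[0,0,0],1],[[0,2.5,0.5],[0,0,0],1],[[0,1.2,0.23],[0,0,0],1],[[0,0,0],[0,0,0],1]]' 
python3 -m handwheel '[[[0,0,0],[0,0,0],1],[[0,0,0],[0,0,0],1]]' 
python3 - <<'E'
from h import *
t=cap('top','top5.png'); s=cap('scene','scene5.png')
a=t['img'][100:250,240:380]; b=s['img'][170:320,330:470]
o=np.hstack([cv2.resize(x,(400,428),interpolation=cv2.INTER_CUBIC) for x in(a,b)])
cv2.imwrite('pics/z5.png',o[:,:,::-1])
st=r.read_state();R=Ro.from_rotvec(st['orientation']).as_matrix();T=np.array(st['position']);print(st['q'],R.round(3),rel([531.9,30.9,171],R)[0])
for z in(165,170,175):
  X=T+R@[0,0,137]; X[2]=z; print(X,proj(t,X),proj(s,X))
E
```

```text
clock: 14.4
position: [532.3, 32.5, 171.3]
orientation: [-0.097, 1.57, 0.097]
force: [0.7, -0.8, -1.7]
finger_gap: 0.32
clock: 14.6
position: [532.5, 29.9, 171.6]
orientation: [-0.095, 1.569, 0.095]
force: [0.5, -0.3, -1.6]
finger_gap: 0.32
[ 5.32159586e-02  2.79935467e-01  1.88590370e+00 -1.69691414e-04
  9.75932790e-01 -1.63830158e+00] [[-0.    -0.121  0.993]
 [-0.     0.993  0.121]
 [-1.    -0.    -0.   ]] [ 0.07634007  0.11543801 -0.0583661 ]
[668.62001391  46.33608935 165.        ] [300.03747212 159.9963322 ] [404.56591792 238.54290892]
[668.62001391  46.33608935 170.        ] [300.02559168 159.41834088] [404.87342142 236.95753816]
[668.62001391  46.33608935 175.        ] [300.01360766 158.83530992] [405.18295738 235.36168877]
```

View pics/z5.png

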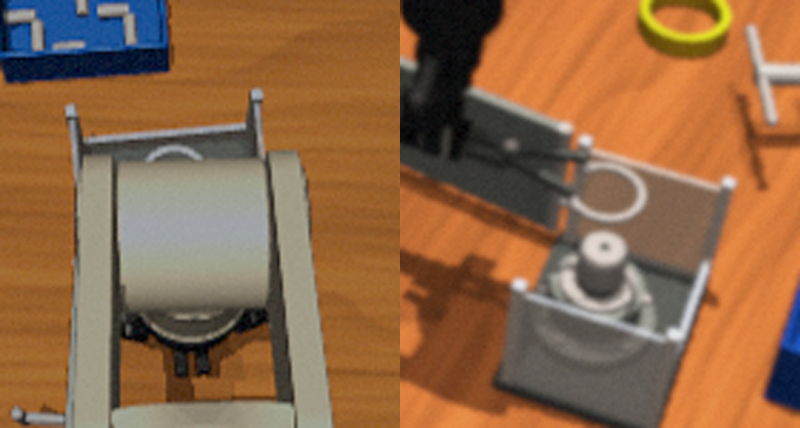

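Ring shows as an arc near (301,152) in the top view (only its far edge) and whole at about (403,237) in the scene view. I'll fit it properly from masks.

```bash
cat > fit.py <<'E'
from h import *
from scipy.optimize import least_squares
def ringpts(c,X,thr,half):
    u,v=proj(c,X).round().astype(int); x0,y0=u-half,v-half
    im=c['img'][y0:v+half,x0:u+half].astype(int); k=4
    im=cv2.resize(im.astype(np.float32),None,fx=k,fy=k,interpolation=cv2.INTER_CUBIC)
    m=((im.min(2)>thr)&(im.max(2)-im.min(2)<45)).astype(np.uint8)
    n,l,st,_=cv2.connectedComponentsWithStats(m)
    return [(np.c_[np.where(l==i)[::-1]]/k+[x0-.375,y0-.375],st[i]) for i in range(1,n) if st[i,4]>120]
def fit(c,P,z,r=26.5):
    W=np.array([onz(c,*p,z)[:2] for p in P])
    return least_squares(lambda q:np.hypot(*(W-q[:2]).T)-r,W.mean(0),loss='soft_l1').x, W
E
python3 - <<'E'
from fit import *
t=load('top5.png');s=load('scene5.png')
for n,c,h,X in(('scene',s,22,[668,47,170]),('top',t,18,[668,47,170])):
    for thr in(130,150):
        for P,st in ringpts(c,X,thr,h):
            q,W=fit(c,P,170); d=np.hypot(*(W-q).T); print(n,thr,st,P.min(0),P.max(0),q,d.mean().round(1),d.std().round(2))
E
```

```text
scene 130 [ 39  11  18  17 225] [392.375 217.375] [396.625 221.375] [650.81344328  96.94254835] 26.5 2.47
scene 130 [  27   30  107  101 2804] [389.375 222.125] [415.875 247.125] [662.36141194  44.92026042] 27.5 3.03
scene 130 [123  54  53  17 202] [413.375 228.125] [426.375 232.125] [692.8231261   57.01255553] 26.6 1.45
scene 130 [  42  144   64   32 1690] [393.125 250.625] [408.875 258.375] [694.61473231 -26.16692967] 26.4 5.44
scene 150 [ 39  11  18  15 200] [392.375 217.375] [396.625 220.875] [650.24463815  98.22566018] 26.5 2.43
scene 150 [  29   48  104   81 1811] [389.875 226.625] [415.625 246.625] [662.47932049  44.35581143] 26.8 1.63
scene 150 [  44  145   60   31 1480] [393.625 250.875] [408.375 258.375] [694.8077876  -26.35176236] 26.2 5.27
top 130 [  0   9 144  19 978] [281.625 143.875] [317.375 148.375] [721.95811309  50.32908764] 30.9 8.59
top 130 [ 38  36  76  23 619] [291.125 150.625] [309.875 156.125] [662.00284058  44.85870268] 26.5 1.39
top 130 [   0   74  144   70 9445] [281.625 160.125] [317.375 177.375] [647.26782688  46.6759931 ] 25.4 11.1
top 150 [  0  10 144  16 560] [281.625 144.125] [317.375 147.875] [722.41480987  49.16852588] 30.9 8.54
top 150 [ 41  38  70  18 324] [291.875 151.125] [309.125 155.375] [661.91192228  44.87023543] 26.5 0.84
top 150 [   0  102  144   42 5190] [281.625 167.125] [317.375 177.375] [652.1381523   47.37801041] 29.1 10.02
```

Both cameras agree on the ring centre: (662.1,44.8) at z≈170. Stub axis is (667.9,47.6). I'll shift +6.2 mm along tool z and +2.1 mm along y, then lower to just above the stub end and re-measure.

```bash

python3 -m handwheel '[[[0,0.21,0.62],[0,0,0],1],[[1.5,0,0],[0,0,0],1],[[2,0,0],[0,0,0],1],[[1,0,0],[0,0,0],1],[[0,0,0],[0,0,0],1]]' 
python3 -m handwheel '[[[0,0,0],[0,0,0],1],[[0,0,0],[0,0,0],1],[[0,0,0],[0,0,0],1]]' 
python3 - <<'E'
from fit import *
t=cap('top','top6.png');s=cap('scene','scene6.png')
for n,c,h,X in(('scene',s,20,[668,47,125]),('top',t,18,[668,47,125])):
    for thr in(130,150):
        for P,st in ringpts(c,X,thr,h):
            q,W=fit(c,P,125); d=np.hypot(*(W-q).T); print(n,thr,st,P.min(0),P.max(0),q,d.mean().round(1),d.std().round(2))
b=s['img'][200:300,340:460]; cv2.imwrite('pics/z6.png',cv2.resize(b,None,fx=5,fy=5,interpolation=cv2.INTER_CUBIC)[:,:,::-1])
E
```

```text
clock: 15.2
position: [537.8, 33.4, 125.5]
orientation: [-0.096, 1.571, 0.096]
force: [0.2, -0.7, -2.2]
finger_gap: 0.32
clock: 15.5
position: [539.2, 33.7, 127.6]
orientation: [-0.096, 1.567, 0.096]
force: [-0.3, 0.5, -1.6]
finger_gap: 0.317
scene 130 [  35   37  105   92 4035] [390.375 239.875] [416.375 262.625] [668.19705577  51.47897012] 24.4 6.58
scene 130 [  5 121  36  39 978] [382.875 260.875] [391.625 270.375] [6.82334294e+02 1.31278830e-01] 26.5 4.35
scene 130 [106 129  28  31 572] [408.125 262.875] [414.875 270.375] [679.36290567   5.99215841] 26.7 3.62
scene 150 [  37   39  101   83 3058] [390.875 240.375] [415.875 260.875] [667.94978275  52.05763688] 23.8 5.92
scene 150 [  8 126  31  34 697] [383.625 262.125] [391.125 270.375] [637.08241418 -21.67321372] 26.1 4.05
scene 150 [108 144  13  16 166] [408.625 266.625] [411.625 270.375] [723.89191914  24.41489027] 26.5 1.82
top 130 [  0   0  74   8 343] [281.625 146.625] [299.875 148.375] [688.29617701  72.75670542] 27.3 2.9
top 130 [ 31  26  79  26 696] [289.375 153.125] [308.875 159.375] [669.07575662  48.7978405 ] 26.5 1.47
top 130 [    0    67   144    77 10463] [281.625 163.375] [317.375 182.375] [645.49032901  46.74656517] 26.9 11.44
top 150 [  0   0  53   6 188] [281.625 146.625] [294.625 147.875] [737.87475371  81.17411494] 26.8 1.67
top 150 [ 33  27  75  23 385] [289.875 153.375] [308.375 158.875] [668.98904636  48.77044217] 26.5 0.9
top 150 [   0   93  144   51 6592] [281.625 169.875] [317.375 182.375] [622.76314085  46.52439445] 28.6 11.47
```

View pics/z6.png

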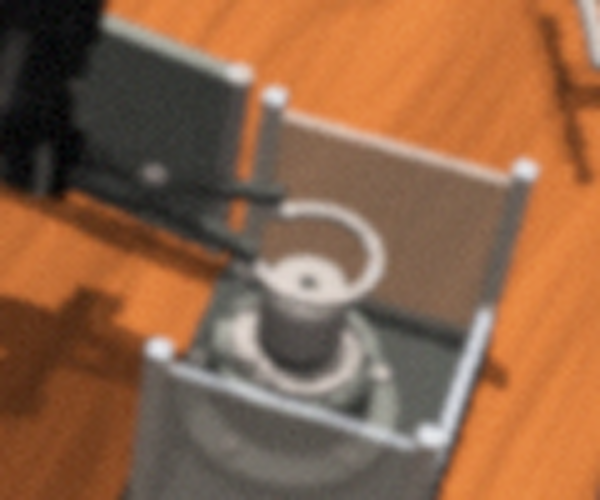

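The scene view shows the ring above the stub end. The top fit gives (669.0,48.8), about 1.5 mm off the axis. I'll correct that and descend slowly, watching the force.

```bash

python3 -m handwheel '[[[0,-0.1,-0.1],[0,0,0],1],[[0.7,0,0],[0,0,0],1],[[0.7,0,0],[0,0,0],1],[[0.7,0,0],[0,0,0],1],[[0,0,0],[0,0,0],1]]' 
python3 -m handwheel '[[[0.6,0,0],[0,0,0],1],[[0.6,0,0],[0,0,0],1],[[0,0,0],[0,0,0],1],[[0,0,0],[0,0,0],1]]' 
python3 - <<'E'
from fit import *
t=cap('top','top7.png')
for thr in(130,150):
  for P,st in ringpts(t,[668,47,92],thr,18):
    q,W=fit(t,P,92); d=np.hypot(*(W-q).T); print(thr,st,P.min(0),P.max(0),q,d.mean().round(1),d.std().round(2))
E
```

```text
clock: 16.1
position: [536.8, 32.5, 104.4]
orientation: [-0.096, 1.571, 0.096]
force: [-0.1, -1.0, -1.0]
finger_gap: 0.319
clock: 16.5
position: [537.7, 32.5, 93.6]
orientation: [-0.096, 1.569, 0.096]
force: [0.3, -0.9, -1.2]
finger_gap: 0.32
130 [  24   29   96   36 1301] [287.625 156.875] [311.375 165.625] [668.92119733  47.89620944] 27.2 3.08
130 [ 49  44  47  20 707] [293.875 160.625] [305.375 165.375] [705.88392253  49.31186703] 26.3 3.78
130 [   0   78  144   66 8870] [281.625 169.125] [317.375 185.375] [641.64979103  46.68923471] 26.5 11.82
150 [ 30  32  85  31 648] [289.125 157.625] [310.125 165.125] [667.96017514  47.08117188] 26.9 2.0
150 [ 51  46  44  16 546] [294.375 161.125] [305.125 164.875] [706.08760249  48.20605288] 26.3 3.11
150 [   2  101  142   43 5312] [282.125 174.875] [317.375 185.375] [618.83863888  45.52978238] 29.4 11.01
```

Ring is centred on the axis around the stub with no contact force. Lowering the remaining 23 mm.

```bash

python3 -m handwheel '[[[0.6,0,0],[0,0,0],1],[[0.6,0,0],[0,0,0],1],[[0.4,0,0],[0,0,0],1],[[0,0,0],[0,0,0],1],[[0,0,0],[0,0,0],1]]' 
python3 -m handwheel '[[[0.3,0,0],[0,0,0],1],[[0.2,0,0],[0,0,0],1],[[0.15,0,0],[0,0,0],1],[[0,0,0],[0,0,0],1],[[0,0,0],[0,0,0],1]]' 
python3 -m handwheel '[[[0,0,0],[0,0,0],1],[[0,0,0],[0,0,0],1]]' 
python3 - <<'E'
from fit import *
t=cap('top','top8.png');s=cap('scene','scene8.png')
for thr in(130,150):
  for P,st in ringpts(t,[668,47,70],thr,18):
    q,W=fit(t,P,70); d=np.hypot(*(W-q).T); print(thr,st,q,d.mean().round(1),d.std().round(2))
b=s['img'][215:305,350:450]; cv2.imwrite('pics/z8.png',cv2.resize(b,None,fx=6,fy=6,interpolation=cv2.INTER_CUBIC)[:,:,::-1])
print(np.array([(proj(s,[667.9+26.5*np.cos(a),47.5+26.5*np.sin(a),69.5])-[350,215])*6 for a in np.radians([0,-45,-90,-135])]).round())
E
```

```text
clock: 17.05
position: [537.6, 32.5, 77.6]
orientation: [-0.096, 1.569, 0.096]
force: [-0.2, 0.3, -2.1]
finger_gap: 0.315
clock: 17.55
position: [537.7, 32.5, 71.3]
orientation: [-0.096, 1.569, 0.096]
force: [-0.0, -0.2, -1.9]
finger_gap: 0.32
clock: 17.75
position: [537.8, 32.5, 71.4]
orientation: [-0.096, 1.569, 0.096]
force: [0.8, -0.2, -2.3]
finger_gap: 0.318
130 [ 21  27  46  44 658] [672.64224316  49.55509768] 27.1 3.7
130 [ 80  27  46  40 651] [673.25113295  45.80332175] 26.8 3.45
130 [  47   34   52   35 1206] [658.55659864  47.00632876] 26.3 4.93
130 [   1   84  143   60 7860] [633.87023423  45.40102462] 26.8 11.96
150 [ 49  38  48  29 911] [658.58033406  47.08237008] 26.3 4.08
150 [ 31  42  15  26 128] [693.30458736  94.06499812] 26.5 1.23
150 [   5  108  139   36 4110] [649.48875964  45.74599501] 30.1 10.47
[[358. 336.]
 [320. 362.]
 [265. 356.]
 [228. 323.]]
```

View pics/z8.png

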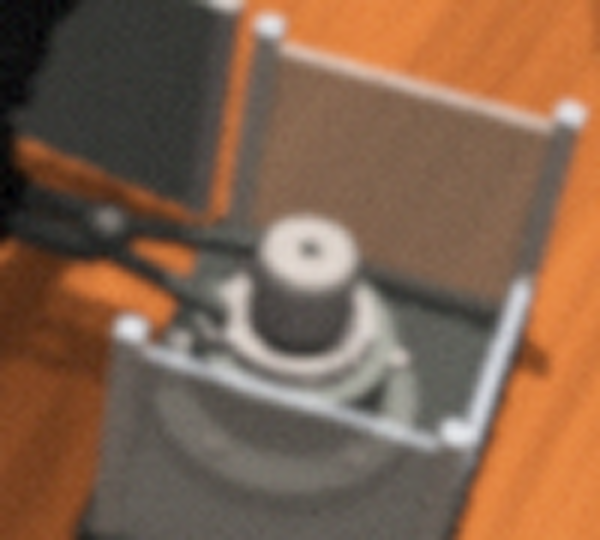

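The ring sits around the stub just over the washer (around (300,330) in the crop), with no contact force beyond the pliers' weight. I'll lower 1 mm more to centre the height margin, check the force and hand in.

```bash

python3 -m handwheel '[[[0.1,0,0],[0,0,0],1],[[0,0,0],[0,0,0],1],[[0,0,0],[0,0,0],1],[[0,0,0],[0,0,0],1],[[0,0,0],[0,0,0],1]]' 
python3 - <<'E'
from h import *
f=r.read_state()['force'];print(f)
if np.linalg.norm(f)<8: order.job_done();print('done')
E
```

```text
clock: 18.35
position: [537.8, 32.5, 70.4]
orientation: [-0.096, 1.569, 0.096]
force: [1.1, 0.6, -1.3]
finger_gap: 0.323
[ 1.08507507  0.57407871 -1.26734118]
the job is handed in; nothing more can be done
done
```

I handed the job in at about 18.4 s of the 54 s allowed. The ring is held spread around the groove and the pliers are still gripped. No verdict was reported, so what follows rests on my own checks.

- **Door:** It was already ajar by about 0.2 rad. I swung it by its handle to about 1.75 rad, judged from where the handle ended up. It still looked wide open in the scene pictures taken later.
- **Pliers:** I gripped them by the handles and squeezed until the fingers stopped at a 27 mm gap, against 30 mm nominal. The ring looked fully spread in the pictures. The joint angle itself cannot be read.
- **Over the stub end:** Both cameras put the ring about 6.5 mm off the axis, so I corrected that before lowering. A second 1.5 mm correction followed just above the stub end.
- **At the end:** The last clean camera fit of the ring, about 22 mm above the groove, put it within about 1 mm of the axis. From there it went straight down. By my estimate the ring is at about 69 mm, close to the groove's 69.5 mm, good to about 2 mm. The wrist force was about 1–2 N, so the ring is not pressing on the washer.

**Inconclusive check:** The ring fit at the final height could not be used, because the ring merges with the washer in the picture. The final centring therefore relies on the earlier fit and the arm's measured pose, and I judged the level only from the pictures and the arm's pose.

No bystander was knowingly touched, but I did not check their positions afterwards.

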